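# Line up hose fittings for the crimping press

### The job

Move the four steel hose fittings from the bare aluminium wash rack to the blue feed rack, one to a pocket and standing upright on their hexagons, so that they stand in order of height: the shortest in the pocket next to the stop block, then rising to the tallest at the far end. Leave the oil can standing.

Things in the scene. Friction and masses are not known exactly. Their poses are not given: they have to be found in the camera images.
- fitting_a: Bare steel hose fitting, the shortest and thinnest of the four: 58 mm tall, standing upright on a hexagonal nut 22 mm across flats and 16 mm high, from which a round ribbed tail 13 mm in diameter rises to the top (grip it by the tail). Loose, about 90 g. Origin: centre of its underside; z up along the tail. At the start it stands in a pocket of the wash rack.
- fitting_b: Bare steel hose fitting, the second shortest of the four: 72 mm tall, standing upright on a hexagonal nut 25 mm across flats and 16 mm high, from which a round ribbed tail 16 mm in diameter rises to the top (grip it by the tail). Loose, about 130 g. Origin: centre of its underside; z up along the tail. At the start it stands in a pocket of the wash rack.
- fitting_c: Bare steel hose fitting, the second tallest of the four: 86 mm tall, standing upright on a hexagonal nut 28 mm across flats and 16 mm high, from which a round ribbed tail 19 mm in diameter rises to the top (grip it by the tail). Loose, about 190 g. Origin: centre of its underside; z up along the tail. At the start it stands in a pocket of the wash rack.
- fitting_d: Bare steel hose fitting, the tallest and thickest of the four: 100 mm tall, standing upright on a hexagonal nut 31 mm across flats and 16 mm high, from which a round ribbed tail 22 mm in diameter rises to the top (grip it by the tail). Loose, about 260 g. Origin: centre of its underside; z up along the tail. At the start it stands in a pocket of the wash rack.
- wash_rack: Bare aluminium rack that holds the four fittings at the start, one per pocket in mixed order: 248 mm long along its own y, 68 mm wide along its own x, 18 mm high over all: four square pockets in a row, 52 by 52 mm inside, floor 6 mm above the bench, walls 8 mm thick and 12 mm high above the floor. Pocket centres at y = -90, -30, 30 and 90 mm (x = 0) in its frame. Fixed. Origin: centre of its underside on the bench; z up.
- feed_rack: Blue rack, empty at the start: 248 mm long along its own y, 68 mm wide along its own x, 18 mm high over all: four square pockets in a row, 52 by 52 mm inside, floor 6 mm above the bench, walls 8 mm thick and 12 mm high above the floor. Pocket centres at y = -90, -30, 30 and 90 mm (x = 0) in its frame. Fixed. Origin: centre of its underside on the bench; z up.
- stop_block: Dark steel stop block, 68 by 26 mm and 45 mm high, standing on the bench against one end of the blue feed rack, its centre 139 mm from the rack's origin along the rack's y, on the +y or the -y side (this differs from start to start; the other end has only a flat steel foot, 11 mm high). Fixed. Origin: centre of its underside.
- oil_can: Copper oil can, 54 mm in diameter, 112 mm tall with a thin spout, standing on the bench between the racks. Loose, 200 g; leave it standing. Origin: centre of its underside, z up.
Things that resemble listed ones, but are neither listed nor needed, are in the scene too. What is shaped like the fitting_b but red is not meant. Leave any purple look-alike of the fitting_d alone.

How it is judged:
At the end, for the whole second after the job is handed in: The fittings stand upright (within 0.12 rad) at rest on the pocket floors of the blue feed rack, each within 20 mm of its pocket's centre along and across: shortest in the pocket next to the stop block, rising to the tallest in the farthest; the oil can stands (within 0.3 rad) (((y of stop_block in the frame of feed_rack above 0 m and y of fitting_a in the frame of feed_rack between 0.07 and 0.11 m and y of fitting_b in the frame of feed_rack between 0.01 and 0.05 m and y of fitting_c in the frame of feed_rack between -0.05 and -0.01 m and y of fitting_d in the frame of feed_rack between -0.11 and -0.07 m) or (y of stop_block in the frame of feed_rack below 0 m and y of fitting_a in the frame of feed_rack between -0.11 and -0.07 m and y of fitting_b in the frame of feed_rack between -0.05 and -0.01 m and y of fitting_c in the frame of feed_rack between 0.01 and 0.05 m and y of fitting_d in the frame of feed_rack between 0.07 and 0.11 m)) and x of fitting_a in the frame of feed_rack between -0.02 and 0.02 m and z of fitting_a in the frame of feed_rack between 0.002 and 0.011 m and angle between each of fitting_a, fitting_b, fitting_c, fitting_d's own z axis and vertical below 0.12 rad and linear speed of each of fitting_a, fitting_b, fitting_c, fitting_d below 0.02 m/s and angular speed of each of fitting_a, fitting_b, fitting_c, fitting_d below 0.2 rad/s and x of fitting_b in the frame of feed_rack between -0.02 and 0.02 m and z of fitting_b in the frame of feed_rack between 0.002 and 0.011 m and x of fitting_c in the frame of feed_rack between -0.02 and 0.02 m and z of fitting_c in the frame of feed_rack between 0.002 and 0.011 m and x of fitting_d in the frame of feed_rack between -0.02 and 0.02 m and z of fitting_d in the frame of feed_rack between 0.002 and 0.011 m and angle between oil_can's own z axis and vertical below 0.3 rad); the robot touches nothing.
It fails at once if the oil can is knocked over (angle between oil_can's own z axis and vertical above 0.6 rad).
It also fails if it takes over 109 s, if anything falls off the work surface, if the arm or the gripper's body presses on something with over 40 N, if the wrist force passes 120 N, or if a joint passes its speed limit or range.

### The arm

A 6-joint arm with a two-finger parallel gripper is mounted at the origin on the work surface. World frame = base frame: x ahead of the robot, y to its left, z up, the work surface at z = 0. Lengths are in m, angles in rad, forces in N, time in s.
With the tool pointing down it reaches from about 0.375 to 0.9 m from the base axis. Payload 3.1 kg.
Tool frame: the origin (TCP) lies at the very end of the fingers, on their centre line; the grasp point (between the pads) lies 19 mm behind it; z points along the fingers, y is the line along which they close (so a half turn about z gives the same grasp; the last joint's range is limited). The gripper opens to 87 mm and grips with 3 to 60 N. Pads are 19 mm wide; open, the fingers measure 117 mm over their backs; the gripper's body (75 mm by 190 mm) begins 51 mm behind the grasp point.
Start: joints at [-1.452, 0.527, 1.433, -0, 1.181, -0.178], TCP at [0.183, -0.598, 0.223] pointing down, gripper open.
Joint ranges: [-3.08, 3.08], [-0.75, 2.2], [0.22, 2.44], [-1.43, 4.57], [0, 2.65], [-2.85, 2.85]. Speed limits (rad/s): [2.79, 2.79, 3.14, 3.14, 3.14, 3.14].

### API

Orientations are given as a unit quaternion [x, y, z, w].
In Python, from rig import status, viewer, robot gives the robot as it stands.
- The arm moves only by the tool arm_command, never from a script. Its arguments are lists of equal length, an entry for each row: "delta_rot": the turn, a rotation vector about the tool's x, y, z in degrees, a list of three; "delta_pos": the shift along the tool's x, y, z in m, a list of three; "gripper": the closure, from -1 (fully open) to 1 (shut). In form: {"delta_rot": [[rx, ry, rz], ...], "delta_pos": [[dx, dy, dz], ...], "gripper": [gripper, ...]}. A call has 1 to 12 rows; each row is the pose to reach, as a shift and turn from the pose commanded when the call began, along the tool's axes at that moment; what a row does not reach only later rows make up. A row lasts 1/12 s, in which the tool goes at most 41.7 mm and 7.16 degrees, less where a joint would pass 70% of its speed; a pose out of reach is approached as far as the arm can. A call with a gripper value outside its range is refused whole. The fingers move at their own pace and stop on an object; "grip_force" is the grip in N (left out, the last holds). Time passes only in rows, so rows that repeat a pose let the fingers close. It gives the time, the measured TCP pose, the force, the opening and the grip force at its end, in the units of the state.
- status.get_obs(): the state, without advancing time (a new reading comes with each control period).
- viewer.camera(name): name is "scene" or "top" or "wrist"; returns a dict with "pixels" (480x640x3 uint8, blue, green, red), "fx", "fy", "cx", "cy" (pixels), "k1" (the pictures are not rectified: a ray, as slopes to the right and down, at radius r is drawn at 1 + k1 r^2 times it, then the intrinsics apply), "pose" (4x4, takes a point from camera to world coordinates); the wrist camera has in their place "mount" (4x4, takes a point from camera to tool coordinates, whose origin is the TCP and whose axes are the flange's). Camera axes: x right, y down, z forward; pixel columns grow to the right and rows downward; lengths in m; the calibration is good to about 2 mm. A picture is of the moment at which its call begins: read the wrist's pose just before it. There is no depth.
- robot.hand_in(): hands the job in; it is judged then, once.
The state is a dict: "time": time; "q": joint angles; "joint_velocities": joint speeds; "joint_torque": joint torques, N m; "position": TCP position; "tool_rot": TCP orientation; "ft_force": force on the tool from outside, world axes, zero at the start; "moment": the same for the moment, N m; "grip_width": finger opening in m; "grip_force": force on a finger pad.
Only numpy, scipy, OpenCV 4.12 (cv2) and the standard library are available. Lean on these libraries where they do the work, as an engineer would, in place of code of your own. Each camera call takes 0.05 s, during which the arm holds its last target. There are 200 camera calls.

## Working session

There is one attempt and no reset: what is moved stays moved. The work goes in short steps, Python scripts to look and compute and a tool call to move; the robot and the scene stay as the last step left them, time stands still between calls to the robot, and variables do not carry over. Pictures are saved under pics/ and viewed, at most 14 in all, crops included, and the job is handed in when it is done.

Besides the shell and the picture viewer there is one more tool, called by a JSON object that holds its "op" and its "data". arm_command: Moves the arm, as the interface text tells. Its arguments: {"type":"object","properties":{"delta_rot":{"type":"array","items":{"type":"array","items":{"type":"number"}}},"delta_pos":{"type":"array","items":{"type":"array","items":{"type":"number"}}},"gripper":{"type":"array","items":{"type":"number"}},"grip_force":{"type":"number"}},"required":["delta_rot","delta_pos","gripper"]}

```bash
mkdir -p pics; cat > h.py <<'E'
import numpy as np, cv2
from rig import status, viewer, robot
from scipy.spatial.transform import Rotation as R
def cam(n,save=None):
    o=status.get_obs(); c=viewer.camera(n)
    if n=="wrist":
        T=np.eye(4);T[:3,:3]=R.from_quat(o["tool_rot"]).as_matrix();T[:3,3]=o["position"];c["pose"]=T@np.array(c["mount"])
    c["pose"]=np.array(c["pose"])
    if save: cv2.imwrite(save,c["pixels"])
    np.save(f"/tmp/{n}.npy",{k:c[k] for k in("fx","fy","cx","cy","k1","pose")},allow_pickle=True)
    return c
def ld(n): return np.load(f"/tmp/{n}.npy",allow_pickle=True).item()
def px2w(c,u,v,z):
    d=np.array([(u-c["cx"])/c["fx"],(v-c["cy"])/c["fy"]]);s=d.copy()
    for _ in range(20): s=d/(1+c["k1"]*(s@s))
    r=c["pose"][:3,:3]@np.array([*s,1]);o=c["pose"][:3,3]
    return o+r*(z-o[2])/r[2]
def w2px(c,p):
    q=np.linalg.inv(c["pose"])@np.array([*p,1]);s=q[:2]/q[2];s=s*(1+c["k1"]*(s@s))
    return s*[c["fx"],c["fy"]]+[c["cx"],c["cy"]]
E
python3 - <<'E'
from h import *
o=status.get_obs();print(o)
for n in("top","scene"):
    c=cam(n,f"pics/{n}0.png");print(n,c["fx"],c["k1"],c["pose"].round(3).tolist())
E
```

```text
{'time': 0.0, 'q': array([-1.45248089e+00,  5.28491483e-01,  1.43394471e+00, -2.69781564e-06,
        1.18137433e+00, -1.78494257e-01]), 'joint_velocities': array([ 0.00106819,  0.00091738,  0.00027054, -0.00113168,  0.00148577,
       -0.00085387]), 'joint_torque': array([ 1.51795530e-04, -4.40038776e+01, -1.76596463e+01,  6.34818664e-02,
        5.82786393e-02, -1.51962731e-04]), 'position': array([ 0.18273497, -0.59690322,  0.2215426 ]), 'tool_rot': array([ 9.89007513e-01,  1.47861119e-01,  3.21153648e-05, -1.10846989e-03]), 'ft_force': array([-0.52172706,  0.32718633,  0.11285621]), 'moment': array([0.06571657, 0.00183787, 0.01025474]), 'grip_force': 0.0, 'grip_width': 0.08717853247530409}
top 575.9681363312587 0.054806364145619735 [[0.023, -0.998, 0.058, 0.446], [-1.0, -0.022, 0.012, -0.012], [-0.01, -0.058, -0.998, 1.1], [0.0, 0.0, 0.0, 1.0]]
scene 508.46007550788283 0.0017495769231383538 [[-0.477, 0.635, -0.608, 1.105], [0.879, 0.342, -0.332, 0.31], [-0.003, -0.693, -0.721, 0.713], [0.0, 0.0, 0.0, 1.0]]
```

View pics/top0.png

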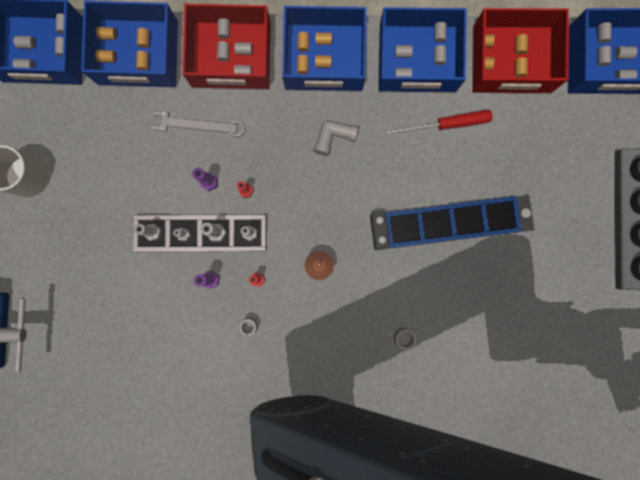

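View pics/scene0.png

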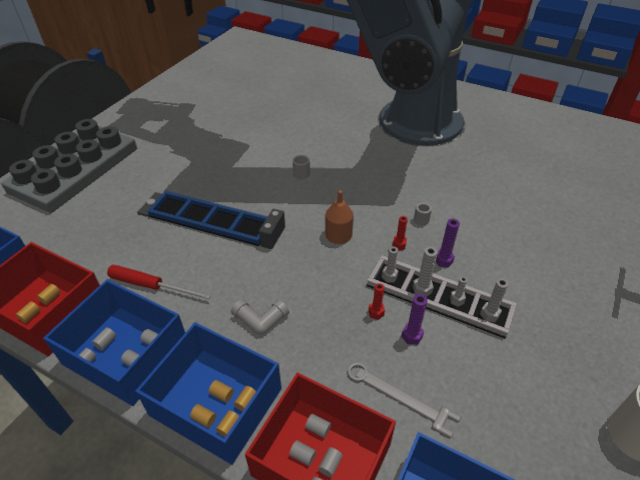

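Top view: wash rack spans (134–267, 215–250) with bare fittings at about (148,232), (181,234), (214,231), (248,233). The feed rack spans (388–522, 198–245), with the stop block at its left end (380,229) and the oil can at (319,264). Look-alikes to avoid: red (245,188) and (257,280), purple (205,178) and (207,280). The scene view gives the order along the wash rack from the can side: (392,262), (427,270), (460,290), (497,300).

```bash
python3 - <<'E'
import cv2,numpy as np
t=cv2.imread("pics/top0.png");s=cv2.imread("pics/scene0.png")
a=cv2.resize(t[200:262,125:275],(750,310),interpolation=cv2.INTER_CUBIC)
b=cv2.resize(t[185:260,365:540],(700,300),interpolation=cv2.INTER_CUBIC)
cv2.imwrite("pics/c1.png",np.vstack([a[:, :700],b[:290]]))
cv2.imwrite("pics/c2.png",cv2.resize(s[210:350,350:530],(720,560),interpolation=cv2.INTER_CUBIC))
E
```

```text
(no output)
```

View pics/c1.png

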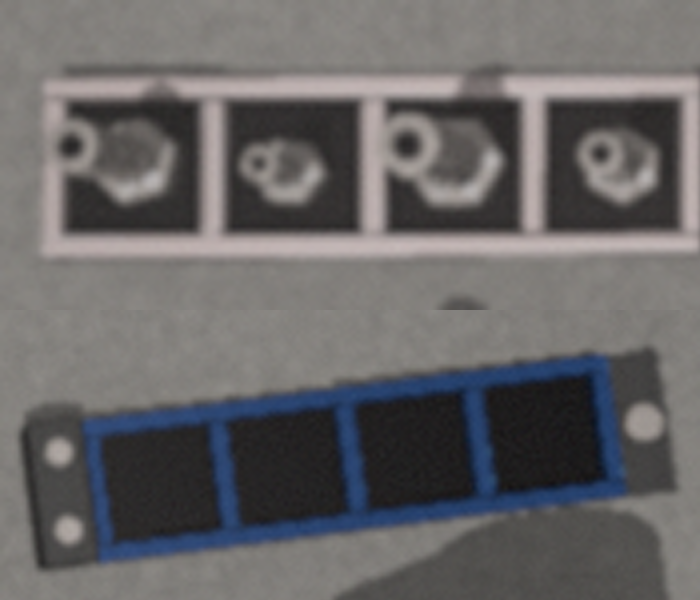

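View pics/c2.png

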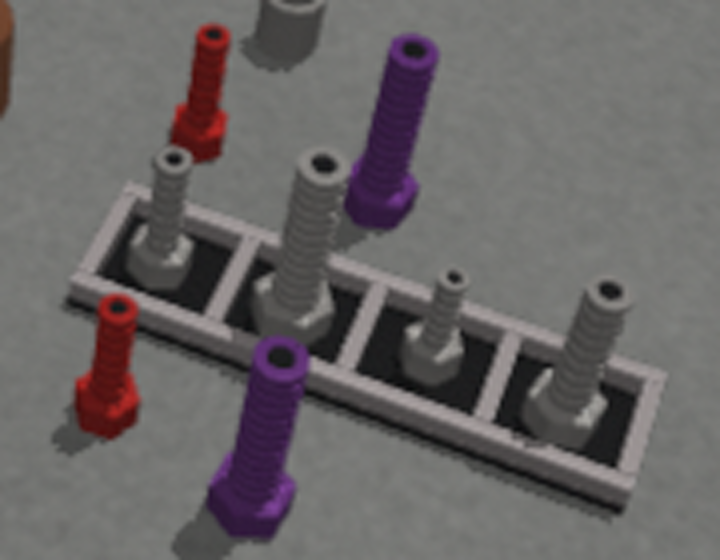

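c1 shows the wash rack fittings from left to right as c, a, d, b, agreeing with their heights in c2. Ring centres in the crop are (72,147), (259,163), (408,146) and (601,153). The blue rack's outer corners are at (86,420), (104,562), (606,355) and (626,494), with the tall stop block at its left (+y) end and the flat foot at its right end. The bare silver fittings are the ones I want, not the red or purple ones.

```bash
python3 - <<'E'
from h import *
c=ld("top");s=ld("scene")
w=lambda x,y:((x+.5)/5-.5+125,(y+.5)/5-.5+200)
f=lambda x,y:((x+.5)/4-.5+365,(y-310+.5)/4-.5+185)
S=lambda x,y:((x+.5)/4-.5+350,(y+.5)/4-.5+210)
for n,p,q,z in(("c",(72,147),(609,291),.092),("a",(259,163),(455,278),.064),("d",(408,146),(323,165),.106),("b",(601,153),(174,158),.078)):
    print(n,px2w(c,*w(*p),z).round(4),"scene",px2w(s,*S(*q),z).round(4))
k=[px2w(c,*f(*p),.018) for p in((86,420),(104,562),(606,355),(626,494))]
print("sizes",np.linalg.norm(k[0]-k[1]),np.linalg.norm(k[2]-k[3]),np.linalg.norm(k[0]-k[2]),np.linalg.norm(k[1]-k[3]))
m=np.mean(k,0);l=(k[0]+k[1]-k[2]-k[3])/2;l/=np.linalg.norm(l)
print("rack",m,l,np.degrees(np.arctan2(l[1],l[0])))
for n,d in zip("abcd",(.09,.03,-.03,-.09)):print(n,(m+l*d).round(4))
for n,p,z in(("purp",(413,50),.1),("purp",(281,357),.1),("red",(213,34),.072),("red",(118,307),.072)):print(n,px2w(s,*S(*p),z).round(3))
print("can top",px2w(s,340,194,.112).round(3),px2w(c,320,262,.112).round(3))
E
```

```text
c [0.5163 0.3161 0.092 ] scene [0.5169 0.3168 0.092 ]
a [0.514  0.2581 0.064 ] scene [0.5137 0.2591 0.064 ]
d [0.5183 0.196  0.106 ] scene [0.519  0.1967 0.106 ]
b [0.5193 0.1332 0.078 ] scene [0.5183 0.1338 0.078 ]
sizes 0.0673853292983725 0.0656790769622823 0.24426918952953808 0.24450230838635442
rack [ 0.5483721 -0.2493008  0.018    ] [-0.14859583  0.98889801  0.        ] 98.54556147004861
a [ 0.535  -0.1603  0.018 ]
b [ 0.5439 -0.2196  0.018 ]
c [ 0.5528 -0.279   0.018 ]
d [ 0.5617 -0.3383  0.018 ]
purp [0.429 0.206 0.1  ]
purp [0.616 0.216 0.1  ]
red [0.432 0.117 0.072]
red [0.6   0.144 0.072]
can top [0.468 0.005 0.112] [ 0.465 -0.002  0.112]
```

{"op": "arm_command", "data": {"delta_rot": [[0, 0, -73], [0, 0, -73], [0, 0, -73], [0, 0, -73], [0, 0, -73], [0, 0, -73], [0, 0, -73], [0, 0, -73], [0, 0, -73], [0, 0, -73], [0, 0, -73], [0, 0, -73]], "delta_pos": [[0.36, -0.096, -0.03], [0.36, -0.096, -0.03], [0.36, -0.096, -0.03], [0.36, -0.096, -0.03], [0.36, -0.096, -0.03], [0.36, -0.096, -0.03], [0.36, -0.096, -0.03], [0.36, -0.096, -0.03], [0.36, -0.096, -0.03], [0.36, -0.096, -0.03], [0.36, -0.096, -0.03], [0.36, -0.096, -0.03]], "gripper": [-0.38, -0.38, -0.38, -0.38, -0.38, -0.38, -0.38, -0.38, -0.38, -0.38, -0.38, -0.38]}}

```text
time: 1.1
position: [0.4988, -0.4, 0.2519]
tool_rot: [0.707, 0.707, -0.0, -0.001]
ft_force: [-1.1, 0.4, 0.8]
grip_width: 0.0596
grip_force: 0.0
```

{"op": "arm_command", "data": {"delta_rot": [[0, 0, 0], [0, 0, 0], [0, 0, 0], [0, 0, 0], [0, 0, 0], [0, 0, 0], [0, 0, 0], [0, 0, 0], [0, 0, 0], [0, 0, 0], [0, 0, 0], [0, 0, 0]], "delta_pos": [[0.4, 0.019, 0], [0.4, 0.019, 0], [0.4, 0.019, 0], [0.4, 0.019, 0], [0.4, 0.019, 0], [0.4, 0.019, 0], [0.4, 0.019, 0], [0.4, 0.019, 0], [0.4, 0.019, 0], [0.4, 0.019, 0], [0.4, 0.019, 0], [0.4, 0.019, 0]], "gripper": [-0.38, -0.38, -0.38, -0.38, -0.38, -0.38, -0.38, -0.38, -0.38, -0.38, -0.38, -0.38]}}

```text
time: 2.1
position: [0.5174, -0.0007, 0.2524]
tool_rot: [0.707, 0.707, -0.0, 0.0]
ft_force: [-0.1, -0.2, -0.8]
grip_width: 0.06
grip_force: 0.0
```

{"op": "arm_command", "data": {"delta_rot": [[0, 0, 0], [0, 0, 0], [0, 0, 0], [0, 0, 0], [0, 0, 0], [0, 0, 0], [0, 0, 0], [0, 0, 0], [0, 0, 0]], "delta_pos": [[0.196, 0, 0], [0.196, 0, 0], [0.196, 0, 0], [0.196, 0, 0], [0.196, 0, 0], [0.196, 0, 0], [0.196, 0, 0], [0.196, 0, 0.1], [0.196, 0, 0.1]], "gripper": [-0.38, -0.38, -0.38, -0.38, -0.38, -0.38, -0.38, -0.38, -0.38]}}

```text
time: 2.85
position: [0.5215, 0.1932, 0.1709]
tool_rot: [0.708, 0.706, 0.003, 0.003]
ft_force: [0.9, -0.6, -0.4]
grip_width: 0.06
grip_force: 0.0
```

{"op": "arm_command", "data": {"delta_rot": [[0, 0, 0], [0, 0, 0], [0, 0, 0]], "delta_pos": [[0, 0, 0], [0, 0, 0], [0, 0, 0]], "gripper": [-0.38, -0.38, -0.38]}}

```text
time: 3.1
position: [0.5195, 0.1939, 0.1706]
tool_rot: [0.708, 0.706, 0.001, 0.001]
ft_force: [-0.3, 0.8, 0.9]
grip_width: 0.0598
grip_force: 0.0
```

```bash
python3 - <<'E'
from h import *
c=cam("wrist","pics/w1.png")
for p in((.5185,.1962,.106),(.515,.2585,.064),(.519,.1335,.078)):print(w2px(c,p))
E
```

```text
[321.28824208 251.6097057 ]
[315.33228584 134.93222835]
[322.61982533 332.03545416]
```

View pics/w1.png

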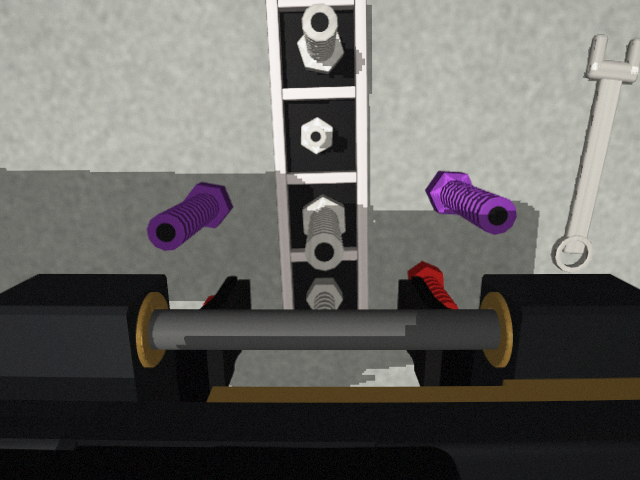

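The wrist view has d's top ring at (323,252) and a's at (316,136), within 2 px of prediction. I'll descend on d.

{"op": "arm_command", "data": {"delta_rot": [[0, 0, 0], [0, 0, 0], [0, 0, 0], [0, 0, 0], [0, 0, 0], [0, 0, 0], [0, 0, 0], [0, 0, 0], [0, 0, 0], [0, 0, 0], [0, 0, 0], [0, 0, 0]], "delta_pos": [[0.002, 0, 0.02], [0.002, 0, 0.05], [0.002, 0, 0.08], [0.002, 0, 0.105], [0.002, 0, 0.105], [0.002, 0, 0.105], [0.002, 0, 0.105], [0.002, 0, 0.105], [0.002, 0, 0.105], [0.002, 0, 0.105], [0.002, 0, 0.105], [0.002, 0, 0.105]], "gripper": [-0.38, -0.38, -0.38, -0.38, -0.38, -0.38, 0.9, 0.9, 0.9, 0.9, 0.9, 0.9], "grip_force": 30}}

```text
time: 4.15
position: [0.5182, 0.1975, 0.0648]
tool_rot: [0.707, 0.707, 0.0, 0.0]
ft_force: [-0.2, 0.3, -0.5]
grip_width: 0.0283
grip_force: 0.0
```

{"op": "arm_command", "data": {"delta_rot": [[0, 0, 0], [0, 0, 0], [0, 0, 0], [0, 0, 0], [0, 0, 0], [0, 0, 0], [0, 0, 0], [0, 0, 0], [0, 0, 0], [0, 0, 0], [0, 0, 0], [0, 0, 0]], "delta_pos": [[0, 0, 0], [0, 0, 0], [0, 0, 0], [0, 0, 0], [0, 0, -0.01], [0, 0, -0.03], [0, 0, -0.06], [0, 0, -0.09], [0, 0, -0.12], [0, 0, -0.135], [0, 0, -0.135], [0, 0, -0.135]], "gripper": [0.9, 0.9, 0.9, 0.9, 0.9, 0.9, 0.9, 0.9, 0.9, 0.9, 0.9, 0.9]}}

```text
time: 5.15
position: [0.5177, 0.1974, 0.1998]
tool_rot: [0.707, 0.707, 0.0, 0.0]
ft_force: [-0.4, -0.1, -2.5]
grip_width: 0.0213
grip_force: 29.9
```

{"op": "arm_command", "data": {"delta_rot": [[0, 0, 0], [0, 0, 0], [0, 0, 0], [0, 0, 0], [0, 0, 0], [0, 0, 0], [0, 0, 0], [0, 0, 0], [0, 0, 0], [0, 0, 0], [0, 0, 0], [0, 0, 0]], "delta_pos": [[-0.02, 0.002, 0], [-0.055, 0.005, 0], [-0.09, 0.008, 0], [-0.125, 0.011, 0], [-0.16, 0.014, 0], [-0.195, 0.017, 0], [-0.23, 0.02, 0], [-0.265, 0.023, 0], [-0.3, 0.026, 0], [-0.335, 0.029, 0], [-0.37, 0.032, 0], [-0.4, 0.035, 0]], "gripper": [0.9, 0.9, 0.9, 0.9, 0.9, 0.9, 0.9, 0.9, 0.9, 0.9, 0.9, 0.9]}}

```text
time: 6.15
position: [0.5513, -0.2042, 0.1965]
tool_rot: [0.707, 0.707, -0.001, -0.002]
ft_force: [-0.1, 1.3, -1.6]
grip_width: 0.0211
grip_force: 29.9
```

{"op": "arm_command", "data": {"delta_rot": [[0, 0, 0], [0, 0, 0], [0, 0, 0], [0, 0, 0], [0, 0, 0], [0, 0, 0], [0, 0, 0], [0, 0, 0], [0, 0, 0], [0, 0, 0], [0, 0, 0], [0, 0, 0]], "delta_pos": [[-0.03, 0.002, 0], [-0.06, 0.004, 0], [-0.09, 0.006, 0], [-0.12, 0.008, 0], [-0.135, 0.009, 0], [-0.135, 0.009, 0], [-0.135, 0.009, 0], [-0.135, 0.009, 0.03], [-0.135, 0.009, 0.06], [-0.135, 0.009, 0.085], [-0.135, 0.009, 0.1], [-0.135, 0.009, 0.1]], "gripper": [0.9, 0.9, 0.9, 0.9, 0.9, 0.9, 0.9, 0.9, 0.9, 0.9, 0.9, 0.9]}}

```text
time: 7.15
position: [0.5589, -0.3326, 0.0944]
tool_rot: [0.706, 0.708, -0.0, -0.006]
ft_force: [-0.5, 0.2, -3.0]
grip_width: 0.0215
grip_force: 29.9
```

{"op": "arm_command", "data": {"delta_rot": [[0, 0, 0], [0, 0, 0], [0, 0, 0]], "delta_pos": [[0, 0, 0], [0, 0, 0], [0, 0, 0]], "gripper": [0.9, 0.9, 0.9]}}

```text
time: 7.4
position: [0.5631, -0.3376, 0.1009]
tool_rot: [0.707, 0.707, 0.0, 0.001]
ft_force: [0.2, 0.4, -1.9]
grip_width: 0.0212
grip_force: 29.9
```

```bash
python3 - <<'E'
from h import *
print(status.get_obs())
c=cam("wrist","pics/w2.png")
for p in((.5617,-.3383,.006),(.5528,-.279,.006)):print(w2px(c,p))
E
```

```text
{'time': 7.4, 'q': array([-7.10048410e-01,  7.12279795e-01,  1.44892364e+00,  2.03702385e-04,
        9.77448501e-01, -7.11036061e-01]), 'joint_velocities': array([-0.0080692 , -0.00474074, -0.00450233, -0.00350922, -0.00085654,
       -0.0010877 ]), 'joint_torque': array([ 1.07030813e-01, -4.92772329e+01, -1.46886733e+01,  3.37054208e-02,
        1.01096830e-01,  6.30724517e-04]), 'position': array([ 0.5630791 , -0.33758779,  0.10093757]), 'tool_rot': array([7.06796941e-01, 7.07414952e-01, 1.94251459e-04, 1.45992109e-03]), 'ft_force': array([ 0.19503634,  0.41020373, -1.86521526]), 'moment': array([ 0.04146557, -0.09481209, -0.01970044]), 'grip_force': 29.944638633169234, 'grip_width': 0.02124148109017549}
[320.78930763 242.59417236]
[305.57986636 145.29950059]
```

View pics/w2.png

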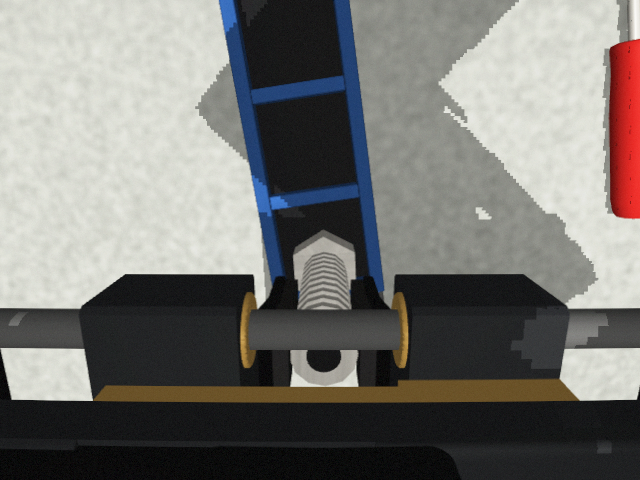

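d hangs over the fourth pocket, and the neighbouring pocket's centre in the picture at (305,145) matches the prediction. I'll lower and release.

{"op": "arm_command", "data": {"delta_rot": [[0, 0, 0], [0, 0, 0], [0, 0, 0], [0, 0, 0], [0, 0, 0], [0, 0, 0], [0, 0, 0], [0, 0, 0], [0, 0, 0], [0, 0, 0], [0, 0, 0], [0, 0, 0]], "delta_pos": [[0, 0, 0.01], [0, 0, 0.02], [0, 0, 0.03], [0, 0, 0.035], [0, 0, 0.035], [0, 0, 0.035], [0, 0, 0.035], [0, 0, 0.035], [0, 0, 0.035], [0, 0, 0.035], [0, 0, 0.035], [0, 0, 0.035]], "gripper": [0.9, 0.9, 0.9, 0.9, 0.9, 0.9, -0.38, -0.38, -0.38, -0.38, -0.38, -0.38]}}

```text
time: 8.45
position: [0.562, -0.3376, 0.0641]
tool_rot: [0.707, 0.707, 0.0, 0.0]
ft_force: [-0.1, -0.7, 0.1]
grip_width: 0.0536
grip_force: 0.0
```

{"op": "arm_command", "data": {"delta_rot": [[0, 0, 0], [0, 0, 0], [0, 0, 0], [0, 0, 0], [0, 0, 0], [0, 0, 0], [0, 0, 0], [0, 0, 0], [0, 0, 0], [0, 0, 0]], "delta_pos": [[0, 0, -0.02], [0, 0, -0.05], [0, 0, -0.08], [0, 0, -0.11], [0, 0, -0.125], [0.04, -0.003, -0.125], [0.08, -0.006, -0.125], [0.12, -0.008, -0.125], [0.16, -0.011, -0.125], [0.2, -0.014, -0.125]], "gripper": [-0.38, -0.38, -0.38, -0.38, -0.38, -0.38, -0.38, -0.38, -0.38, -0.38]}}

```text
time: 9.28
position: [0.5475, -0.136, 0.1894]
tool_rot: [0.707, 0.707, 0.0, 0.0]
ft_force: [-0.1, 0.1, 1.0]
grip_width: 0.06
grip_force: 0.0
```

{"op": "arm_command", "data": {"delta_rot": [[0, 0, 0], [0, 0, 0], [0, 0, 0], [0, 0, 0], [0, 0, 0], [0, 0, 0], [0, 0, 0], [0, 0, 0], [0, 0, 0], [0, 0, 0], [0, 0, 0], [0, 0, 0]], "delta_pos": [[0.038, -0.003, 0], [0.076, -0.006, 0], [0.114, -0.008, 0], [0.152, -0.011, 0], [0.19, -0.014, 0], [0.228, -0.016, 0], [0.266, -0.018, 0], [0.304, -0.021, 0], [0.342, -0.024, 0], [0.38, -0.027, 0], [0.42, -0.03, 0], [0.453, -0.031, 0]], "gripper": [-0.38, -0.38, -0.38, -0.38, -0.38, -0.38, -0.38, -0.38, -0.38, -0.38, -0.38, -0.38]}}

```text
time: 10.28
position: [0.516, 0.3182, 0.1894]
tool_rot: [0.707, 0.707, 0.0, -0.0]
ft_force: [0.6, 0.3, -0.4]
grip_width: 0.0602
grip_force: 0.0
```

{"op": "arm_command", "data": {"delta_rot": [[0, 0, 0], [0, 0, 0], [0, 0, 0]], "delta_pos": [[0, 0, 0.02], [0, 0, 0.05], [0, 0, 0.05]], "gripper": [-0.38, -0.38, -0.38]}}

```text
time: 10.53
position: [0.513, 0.3149, 0.1346]
tool_rot: [0.706, 0.708, -0.005, -0.002]
ft_force: [-1.3, 0.5, -0.4]
grip_width: 0.0598
grip_force: 0.0
```

{"op": "arm_command", "data": {"delta_rot": [[0, 0, 0], [0, 0, 0], [0, 0, 0], [0, 0, 0], [0, 0, 0], [0, 0, 0], [0, 0, 0], [0, 0, 0], [0, 0, 0], [0, 0, 0], [0, 0, 0], [0, 0, 0]], "delta_pos": [[0, 0, 0.02], [0, 0, 0.04], [0, 0, 0.06], [0, 0, 0.08], [0, 0, 0.084], [0, 0, 0.084], [0, 0, 0.084], [0, 0, 0.084], [0, 0, 0.084], [0, 0, 0.084], [0, 0, 0.084], [0, 0, 0.084]], "gripper": [-0.38, -0.38, -0.38, -0.38, -0.38, 0.9, 0.9, 0.9, 0.9, 0.9, 0.9, 0.9]}}

```text
time: 11.53
position: [0.5171, 0.3156, 0.0558]
tool_rot: [0.707, 0.707, 0.0, 0.0]
ft_force: [-0.8, -0.0, 0.2]
grip_width: 0.0214
grip_force: 0.0
```

{"op": "arm_command", "data": {"delta_rot": [[0, 0, 0], [0, 0, 0], [0, 0, 0], [0, 0, 0], [0, 0, 0], [0, 0, 0], [0, 0, 0], [0, 0, 0], [0, 0, 0], [0, 0, 0], [0, 0, 0], [0, 0, 0]], "delta_pos": [[0, 0, 0], [0, 0, 0], [0, 0, 0], [0, 0, 0], [0, 0, -0.01], [0, 0, -0.03], [0, 0, -0.06], [0, 0, -0.09], [0, 0, -0.12], [0, 0, -0.135], [0, 0, -0.135], [0, 0, -0.135]], "gripper": [0.9, 0.9, 0.9, 0.9, 0.9, 0.9, 0.9, 0.9, 0.9, 0.9, 0.9, 0.9]}}

```text
time: 12.53
position: [0.5165, 0.3154, 0.1907]
tool_rot: [0.707, 0.707, 0.0, 0.0]
ft_force: [-0.1, -0.6, -2.9]
grip_width: 0.0182
grip_force: 30.0
```

{"op": "arm_command", "data": {"delta_rot": [[0, 0, 0], [0, 0, 0], [0, 0, 0], [0, 0, 0], [0, 0, 0], [0, 0, 0], [0, 0, 0], [0, 0, 0], [0, 0, 0], [0, 0, 0], [0, 0, 0], [0, 0, 0]], "delta_pos": [[-0.02, 0.002, 0], [-0.055, 0.005, 0], [-0.09, 0.007, 0], [-0.125, 0.009, 0], [-0.16, 0.011, 0], [-0.195, 0.013, 0], [-0.23, 0.015, 0], [-0.265, 0.017, 0], [-0.3, 0.019, 0], [-0.335, 0.021, 0], [-0.37, 0.023, 0], [-0.405, 0.025, 0]], "gripper": [0.9, 0.9, 0.9, 0.9, 0.9, 0.9, 0.9, 0.9, 0.9, 0.9, 0.9, 0.9]}}

```text
time: 13.53
position: [0.5399, -0.0906, 0.1878]
tool_rot: [0.707, 0.707, -0.001, -0.003]
ft_force: [0.9, 0.4, -1.9]
grip_width: 0.0178
grip_force: 30.0
```

{"op": "arm_command", "data": {"delta_rot": [[0, 0, 0], [0, 0, 0], [0, 0, 0], [0, 0, 0], [0, 0, 0], [0, 0, 0], [0, 0, 0], [0, 0, 0], [0, 0, 0], [0, 0, 0], [0, 0, 0], [0, 0, 0]], "delta_pos": [[-0.035, 0.002, 0], [-0.07, 0.004, 0], [-0.105, 0.006, 0], [-0.14, 0.008, 0], [-0.17, 0.01, 0], [-0.189, 0.011, 0], [-0.189, 0.011, 0], [-0.189, 0.011, 0.03], [-0.189, 0.011, 0.06], [-0.189, 0.011, 0.09], [-0.189, 0.011, 0.1], [-0.189, 0.011, 0.1]], "gripper": [0.9, 0.9, 0.9, 0.9, 0.9, 0.9, 0.9, 0.9, 0.9, 0.9, 0.9, 0.9]}}

```text
time: 14.53
position: [0.5501, -0.2753, 0.0861]
tool_rot: [0.707, 0.707, -0.001, -0.005]
ft_force: [-0.1, 0.0, -2.5]
grip_width: 0.0183
grip_force: 30.0
```

{"op": "arm_command", "data": {"delta_rot": [[0, 0, 0], [0, 0, 0], [0, 0, 0]], "delta_pos": [[0, 0, 0], [0, 0, 0], [0, 0, 0]], "gripper": [0.9, 0.9, 0.9]}}

```text
time: 14.78
position: [0.5543, -0.2791, 0.0922]
tool_rot: [0.707, 0.707, 0.0, 0.002]
ft_force: [-0.5, 0.3, -2.4]
grip_width: 0.018
grip_force: 30.0
```

{"op": "arm_command", "data": {"delta_rot": [[0, 0, 0], [0, 0, 0], [0, 0, 0], [0, 0, 0], [0, 0, 0], [0, 0, 0], [0, 0, 0], [0, 0, 0], [0, 0, 0], [0, 0, 0], [0, 0, 0], [0, 0, 0]], "delta_pos": [[0, 0, 0.01], [0, 0, 0.02], [0, 0, 0.03], [0, 0, 0.034], [0, 0, 0.034], [0, 0, 0.034], [0, 0, 0.034], [0, 0, 0.034], [0, 0, 0.034], [0, 0, 0.034], [0, 0, 0.034], [0, 0, 0.034]], "gripper": [0.9, 0.9, 0.9, 0.9, 0.9, 0.9, -0.38, -0.38, -0.38, -0.38, -0.38, -0.38]}}

```text
time: 15.78
position: [0.5531, -0.2786, 0.0563]
tool_rot: [0.707, 0.707, 0.0, 0.0]
ft_force: [-0.9, -0.7, 0.4]
grip_width: 0.0504
grip_force: 0.0
```

{"op": "arm_command", "data": {"delta_rot": [[0, 0, 0], [0, 0, 0], [0, 0, 0], [0, 0, 0], [0, 0, 0], [0, 0, 0], [0, 0, 0], [0, 0, 0], [0, 0, 0], [0, 0, 0]], "delta_pos": [[0, 0, -0.02], [0, 0, -0.05], [0, 0, -0.08], [0, 0, -0.11], [0, 0, -0.125], [0.03, -0.003, -0.125], [0.06, -0.006, -0.125], [0.09, -0.008, -0.125], [0.12, -0.011, -0.125], [0.15, -0.014, -0.125]], "gripper": [-0.38, -0.38, -0.38, -0.38, -0.38, -0.38, -0.38, -0.38, -0.38, -0.38]}}

```text
time: 16.62
position: [0.5386, -0.1273, 0.1815]
tool_rot: [0.707, 0.707, 0.0, 0.0]
ft_force: [-0.1, -0.8, -0.2]
grip_width: 0.0598
grip_force: 0.0
```

{"op": "arm_command", "data": {"delta_rot": [[0, 0, 0], [0, 0, 0], [0, 0, 0], [0, 0, 0], [0, 0, 0], [0, 0, 0], [0, 0, 0], [0, 0, 0], [0, 0, 0], [0, 0, 0], [0, 0, 0], [0, 0, 0]], "delta_pos": [[0.035, -0.003, 0], [0.07, -0.006, 0], [0.105, -0.008, 0], [0.14, -0.011, 0], [0.175, -0.014, 0], [0.21, -0.016, 0], [0.24, -0.018, 0], [0.261, -0.02, 0], [0.261, -0.02, 0], [0.261, -0.02, 0.03], [0.261, -0.02, 0.05], [0.261, -0.02, 0.05]], "gripper": [-0.38, -0.38, -0.38, -0.38, -0.38, -0.38, -0.38, -0.38, -0.38, -0.38, -0.38, -0.38]}}

```text
time: 17.62
position: [0.5162, 0.1319, 0.1282]
tool_rot: [0.707, 0.707, -0.003, -0.002]
ft_force: [-0.4, -0.1, -0.2]
grip_width: 0.0606
grip_force: 0.0
```

{"op": "arm_command", "data": {"delta_rot": [[0, 0, 0], [0, 0, 0], [0, 0, 0], [0, 0, 0], [0, 0, 0], [0, 0, 0], [0, 0, 0], [0, 0, 0], [0, 0, 0], [0, 0, 0], [0, 0, 0], [0, 0, 0]], "delta_pos": [[0, 0, 0.02], [0, 0, 0.04], [0, 0, 0.06], [0, 0, 0.08], [0, 0, 0.086], [0, 0, 0.086], [0, 0, 0.086], [0, 0, 0.086], [0, 0, 0.086], [0, 0, 0.086], [0, 0, 0.086], [0, 0, 0.086]], "gripper": [-0.38, -0.38, -0.38, -0.38, -0.38, 0.9, 0.9, 0.9, 0.9, 0.9, 0.9, 0.9]}}

```text
time: 18.62
position: [0.5192, 0.1325, 0.0457]
tool_rot: [0.707, 0.707, 0.0, 0.0]
ft_force: [-0.3, 0.2, 0.8]
grip_width: 0.0211
grip_force: 0.0
```

{"op": "arm_command", "data": {"delta_rot": [[0, 0, 0], [0, 0, 0], [0, 0, 0], [0, 0, 0], [0, 0, 0], [0, 0, 0], [0, 0, 0], [0, 0, 0], [0, 0, 0], [0, 0, 0], [0, 0, 0], [0, 0, 0]], "delta_pos": [[0, 0, 0], [0, 0, 0], [0, 0, 0], [0, 0, 0], [0, 0, -0.01], [0, 0, -0.03], [0, 0, -0.06], [0, 0, -0.09], [0, 0, -0.12], [0, 0, -0.135], [0, 0, -0.135], [0, 0, -0.135]], "gripper": [0.9, 0.9, 0.9, 0.9, 0.9, 0.9, 0.9, 0.9, 0.9, 0.9, 0.9, 0.9]}}

```text
time: 19.62
position: [0.5189, 0.1325, 0.1809]
tool_rot: [0.707, 0.707, 0.0, 0.0]
ft_force: [-0.9, 0.4, -2.4]
grip_width: 0.0152
grip_force: 30.0
```

{"op": "arm_command", "data": {"delta_rot": [[0, 0, 0], [0, 0, 0], [0, 0, 0], [0, 0, 0], [0, 0, 0], [0, 0, 0], [0, 0, 0], [0, 0, 0], [0, 0, 0], [0, 0, 0], [0, 0, 0], [0, 0, 0]], "delta_pos": [[-0.02, 0.002, 0], [-0.055, 0.005, 0], [-0.09, 0.007, 0], [-0.125, 0.009, 0], [-0.16, 0.011, 0], [-0.195, 0.013, 0], [-0.23, 0.016, 0], [-0.265, 0.019, 0], [-0.3, 0.021, 0], [-0.335, 0.024, 0], [-0.353, 0.025, 0], [-0.353, 0.025, 0]], "gripper": [0.9, 0.9, 0.9, 0.9, 0.9, 0.9, 0.9, 0.9, 0.9, 0.9, 0.9, 0.9]}}

```text
time: 20.62
position: [0.5435, -0.2249, 0.1778]
tool_rot: [0.709, 0.706, -0.001, -0.0]
ft_force: [0.6, 0.5, -1.8]
grip_width: 0.015
grip_force: 30.0
```

{"op": "arm_command", "data": {"delta_rot": [[0, 0, 0], [0, 0, 0], [0, 0, 0], [0, 0, 0], [0, 0, 0], [0, 0, 0], [0, 0, 0]], "delta_pos": [[0, 0, 0], [0, 0, 0.03], [0, 0, 0.06], [0, 0, 0.09], [0, 0, 0.1], [0, 0, 0.1], [0, 0, 0.1]], "gripper": [0.9, 0.9, 0.9, 0.9, 0.9, 0.9, 0.9]}}

```text
time: 21.2
position: [0.5437, -0.2193, 0.0798]
tool_rot: [0.707, 0.708, -0.0, -0.001]
ft_force: [0.8, 0.3, -2.0]
grip_width: 0.0155
grip_force: 30.0
```

{"op": "arm_command", "data": {"delta_rot": [[0, 0, 0], [0, 0, 0], [0, 0, 0]], "delta_pos": [[0, 0, 0], [0, 0, 0], [0, 0, 0]], "gripper": [0.9, 0.9, 0.9]}}

```text
time: 21.45
position: [0.545, -0.221, 0.0819]
tool_rot: [0.707, 0.707, 0.0, 0.002]
ft_force: [0.0, -0.3, -1.6]
grip_width: 0.0151
grip_force: 30.0
```

{"op": "arm_command", "data": {"delta_rot": [[0, 0, 0], [0, 0, 0], [0, 0, 0], [0, 0, 0], [0, 0, 0], [0, 0, 0], [0, 0, 0], [0, 0, 0], [0, 0, 0], [0, 0, 0], [0, 0, 0], [0, 0, 0]], "delta_pos": [[0, 0, 0.01], [0, 0, 0.02], [0, 0, 0.03], [0, 0, 0.034], [0, 0, 0.034], [0, 0, 0.034], [0, 0, 0.034], [0, 0, 0.034], [0, 0, 0.034], [0, 0, 0.034], [0, 0, 0.034], [0, 0, 0.034]], "gripper": [0.9, 0.9, 0.9, 0.9, 0.9, 0.9, -0.38, -0.38, -0.38, -0.38, -0.38, -0.38]}}

```text
time: 22.45
position: [0.544, -0.2206, 0.0463]
tool_rot: [0.707, 0.707, 0.0, 0.0]
ft_force: [0.3, -0.2, -0.3]
grip_width: 0.0471
grip_force: 0.0
```

{"op": "arm_command", "data": {"delta_rot": [[0, 0, 0], [0, 0, 0], [0, 0, 0], [0, 0, 0], [0, 0, 0], [0, 0, 0], [0, 0, 0], [0, 0, 0], [0, 0, 0], [0, 0, 0]], "delta_pos": [[0, 0, -0.02], [0, 0, -0.05], [0, 0, -0.08], [0, 0, -0.11], [0, 0, -0.125], [0.03, -0.003, -0.125], [0.06, -0.006, -0.125], [0.09, -0.008, -0.125], [0.12, -0.011, -0.125], [0.15, -0.014, -0.125]], "gripper": [-0.38, -0.38, -0.38, -0.38, -0.38, -0.38, -0.38, -0.38, -0.38, -0.38]}}

```text
time: 23.28
position: [0.5296, -0.0694, 0.1715]
tool_rot: [0.707, 0.707, 0.0, 0.0]
ft_force: [-0.1, 0.7, 0.0]
grip_width: 0.0602
grip_force: 0.0
```

{"op": "arm_command", "data": {"delta_rot": [[0, 0, 0], [0, 0, 0], [0, 0, 0], [0, 0, 0], [0, 0, 0], [0, 0, 0], [0, 0, 0], [0, 0, 0], [0, 0, 0], [0, 0, 0], [0, 0, 0], [0, 0, 0]], "delta_pos": [[0.035, -0.002, 0], [0.07, -0.004, 0], [0.105, -0.005, 0], [0.14, -0.007, 0], [0.175, -0.009, 0], [0.21, -0.011, 0], [0.245, -0.013, 0], [0.28, -0.014, 0], [0.315, -0.015, 0], [0.329, -0.015, 0], [0.329, -0.015, 0], [0.329, -0.015, 0.03]], "gripper": [-0.38, -0.38, -0.38, -0.38, -0.38, -0.38, -0.38, -0.38, -0.38, -0.38, -0.38, -0.38]}}

```text
time: 24.28
position: [0.5192, 0.2602, 0.1458]
tool_rot: [0.706, 0.708, 0.005, 0.003]
ft_force: [1.0, -0.4, -0.5]
grip_width: 0.06
grip_force: 0.0
```

{"op": "arm_command", "data": {"delta_rot": [[0, 0, 0], [0, 0, 0], [0, 0, 0], [0, 0, 0], [0, 0, 0], [0, 0, 0], [0, 0, 0], [0, 0, 0], [0, 0, 0], [0, 0, 0], [0, 0, 0], [0, 0, 0]], "delta_pos": [[0, 0, 0.02], [0, 0, 0.04], [0, 0, 0.06], [0, 0, 0.08], [0, 0, 0.1], [0, 0, 0.102], [0, 0, 0.102], [0, 0, 0.102], [0, 0, 0.102], [0, 0, 0.102], [0, 0, 0.102], [0, 0, 0.102]], "gripper": [-0.38, -0.38, -0.38, -0.38, -0.38, 0.9, 0.9, 0.9, 0.9, 0.9, 0.9, 0.9]}}

```text
time: 25.28
position: [0.5154, 0.2586, 0.0401]
tool_rot: [0.707, 0.707, 0.001, 0.0]
ft_force: [0.6, 0.5, 0.2]
grip_width: 0.0215
grip_force: 0.0
```

{"op": "arm_command", "data": {"delta_rot": [[0, 0, 0], [0, 0, 0], [0, 0, 0], [0, 0, 0], [0, 0, 0], [0, 0, 0], [0, 0, 0], [0, 0, 0], [0, 0, 0], [0, 0, 0], [0, 0, 0], [0, 0, 0]], "delta_pos": [[0, 0, 0], [0, 0, 0], [0, 0, 0], [0, 0, 0], [0, 0, -0.01], [0, 0, -0.03], [0, 0, -0.06], [0, 0, -0.09], [0, 0, -0.12], [0, 0, -0.135], [0, 0, -0.135], [0, 0, -0.135]], "gripper": [0.9, 0.9, 0.9, 0.9, 0.9, 0.9, 0.9, 0.9, 0.9, 0.9, 0.9, 0.9]}}

```text
time: 26.28
position: [0.5151, 0.2585, 0.175]
tool_rot: [0.707, 0.707, 0.001, 0.0]
ft_force: [-0.0, 0.3, -0.9]
grip_width: 0.0122
grip_force: 30.0
```

{"op": "arm_command", "data": {"delta_rot": [[0, 0, 0], [0, 0, 0], [0, 0, 0], [0, 0, 0], [0, 0, 0], [0, 0, 0], [0, 0, 0], [0, 0, 0], [0, 0, 0], [0, 0, 0], [0, 0, 0], [0, 0, 0]], "delta_pos": [[-0.02, 0.001, 0], [-0.06, 0.003, 0], [-0.1, 0.005, 0], [-0.14, 0.007, 0], [-0.18, 0.009, 0], [-0.22, 0.011, 0], [-0.26, 0.013, 0], [-0.3, 0.015, 0], [-0.34, 0.017, 0], [-0.38, 0.019, 0], [-0.41, 0.02, 0], [-0.419, 0.02, 0]], "gripper": [0.9, 0.9, 0.9, 0.9, 0.9, 0.9, 0.9, 0.9, 0.9, 0.9, 0.9, 0.9]}}

```text
time: 27.28
position: [0.5346, -0.1653, 0.1722]
tool_rot: [0.709, 0.706, -0.001, -0.0]
ft_force: [-0.6, -0.1, -0.7]
grip_width: 0.0124
grip_force: 30.0
```

{"op": "arm_command", "data": {"delta_rot": [[0, 0, 0], [0, 0, 0], [0, 0, 0], [0, 0, 0], [0, 0, 0], [0, 0, 0], [0, 0, 0]], "delta_pos": [[0, 0, 0], [0, 0, 0], [0, 0, 0.03], [0, 0, 0.06], [0, 0, 0.09], [0, 0, 0.1], [0, 0, 0.1]], "gripper": [0.9, 0.9, 0.9, 0.9, 0.9, 0.9, 0.9]}}

```text
time: 27.87
position: [0.5324, -0.1573, 0.0714]
tool_rot: [0.706, 0.708, -0.001, -0.004]
ft_force: [-0.1, 1.1, -0.7]
grip_width: 0.0119
grip_force: 30.0
```

{"op": "arm_command", "data": {"delta_rot": [[0, 0, 0], [0, 0, 0], [0, 0, 0]], "delta_pos": [[0, 0, 0], [0, 0, 0], [0, 0, 0]], "gripper": [0.9, 0.9, 0.9]}}

```text
time: 28.12
position: [0.5363, -0.1607, 0.076]
tool_rot: [0.707, 0.707, 0.001, 0.002]
ft_force: [1.0, 0.3, -1.2]
grip_width: 0.012
grip_force: 30.0
```

Release at about 0.041, then back away upward and towards the wash side.

{"op": "arm_command", "data": {"delta_rot": [[0, 0, 0], [0, 0, 0], [0, 0, 0], [0, 0, 0], [0, 0, 0], [0, 0, 0], [0, 0, 0], [0, 0, 0], [0, 0, 0], [0, 0, 0], [0, 0, 0], [0, 0, 0]], "delta_pos": [[0, 0, 0.01], [0, 0, 0.02], [0, 0, 0.03], [0, 0, 0.034], [0, 0, 0.034], [0, 0, 0.034], [0, 0, 0.034], [0, 0, 0.034], [0, 0, 0.034], [0, 0, 0.034], [0, 0, 0.034], [0, 0, 0.034]], "gripper": [0.9, 0.9, 0.9, 0.9, 0.9, 0.9, -0.38, -0.38, -0.38, -0.38, -0.38, -0.38]}}

```text
time: 29.12
position: [0.535, -0.1606, 0.0402]
tool_rot: [0.707, 0.707, 0.0, 0.0]
ft_force: [-0.4, -0.8, 0.1]
grip_width: 0.0443
grip_force: 0.0
```

{"op": "arm_command", "data": {"delta_rot": [[0, 0, 0], [0, 0, 0], [0, 0, 0], [0, 0, 0], [0, 0, 0], [0, 0, 0], [0, 0, 0], [0, 0, 0], [0, 0, 0], [0, 0, 0], [0, 0, 0], [0, 0, 0]], "delta_pos": [[0, 0, -0.02], [0, 0, -0.05], [0, 0, -0.08], [0, 0, -0.11], [0, 0, -0.15], [0.03, 0, -0.19], [0.07, 0, -0.2], [0.11, 0, -0.2], [0.15, 0, -0.2], [0.19, 0, -0.2], [0.23, 0, -0.2], [0.27, 0, -0.2]], "gripper": [-0.38, -0.38, -0.38, -0.38, -0.38, -0.38, -0.38, -0.38, -0.38, -0.38, -0.38, -0.38]}}

```text
time: 30.12
position: [0.5344, 0.1115, 0.2405]
tool_rot: [0.707, 0.707, 0.0, 0.0]
ft_force: [-0.4, -0.3, -0.3]
grip_width: 0.0598
grip_force: 0.0
```

```bash
python3 - <<'E'
from h import *
t=cam("top")["pixels"];s=cam("scene")["pixels"]
a=cv2.resize(t[170:280,300:550],(750,330),interpolation=cv2.INTER_CUBIC)
b=cv2.resize(s[170:260,130:380],(750,270),interpolation=cv2.INTER_CUBIC)
cv2.imwrite("pics/end.png",np.vstack([a,b]))
E
```

```text
(no output)
```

View pics/end.png

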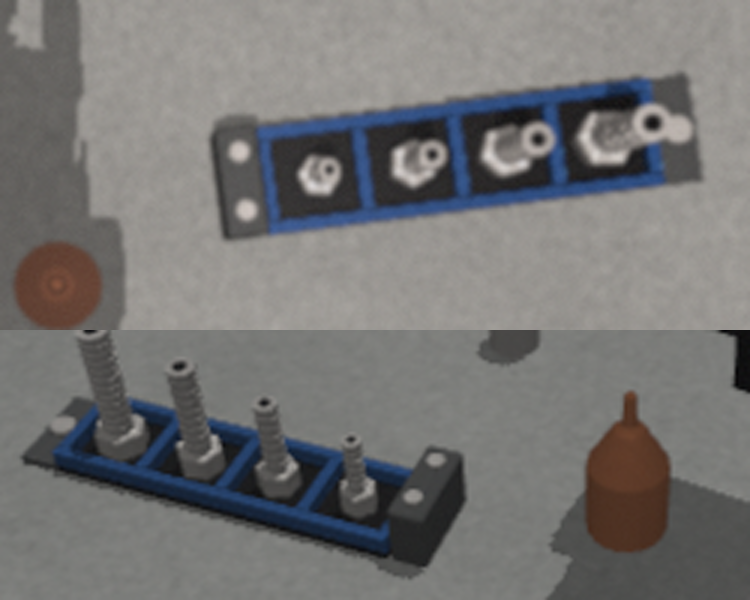

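All four stand upright and centred in the blue pockets: a next to the stop block (crop 320,175), then b (415,160), c (510,150) and d (605,138) at the far end. The can is standing and the arm is clear.

```bash
python3 -c "
from rig import robot
print(robot.hand_in())"
```

```text
the job is handed in; nothing more can be done
None
```

The job is handed in: all four fittings stand upright in the blue feed rack, shortest next to the stop block and tallest at the far end, and the oil can is still standing; the hand-in gave no verdict.

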